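# Start the captive screw of a tube mixer's block

## Robot

A 7-joint arm with a two-finger parallel gripper is mounted at the origin on a cart in front of the work surface, level with it; the furniture and walls round the work are solid. World frame = base frame: x ahead of the robot, y to its left, z up, the work surface at z = 0. Lengths are in m, angles in rad, forces in N, time in s.
With the tool pointing down it reaches from about 0.4 to 0.85 m from the base axis. Payload 4.5 kg.
Tool frame: the origin (TCP) lies on the centre line of the jaws, within the pads' length; the fingertips stand bot.tips_ahead ahead of it and the grasp point (between the pads) lies 11 mm behind it (bot.tips_ahead is the distance from the TCP to the fingertips, in m); z points along the fingers, y is the direction in which the jaws open and shut (so a half turn about z gives the same grasp; the last joint's range is limited). The gripper opens to 88 mm and grips with 3 to 60 N. Pads are 18 mm wide; open, the fingers measure 123 mm over their backs; the gripper's body (75 mm by 187 mm) begins 45 mm behind the grasp point.
Start: joints at [1.365, 0.689, -0.195, 1.565, 0.157, 0.902, -0.215], TCP at [0.148, -0.607, 0.247] pointing down, gripper open.
Joint ranges: [-3.01, 3.01], [-0.46, 2.08], [-1.47, 1.51], [0.13, 2.56], [-1, 4.14], [0.04, 2.09], [-2.66, 2.66]. Speed limits (rad/s): [2.57, 2.57, 3.14, 3.14, 3.14, 3.14, 3.14].

## Interface

Orientations are given as a 3x3 rotation matrix whose columns are the frame's x, y, z axes.
In Python, from workcell import bot gives the robot as it stands.
- The arm moves only by the tool jog_arm, never from a script. Its argument "increments" is a list of rows, each a list of 5 numbers: the shift along the tool's x, y, z in cm, then the turn about the tool's z in rad, then the opening, from 0 (shut) to 1 (fully open). In form: [[dx, dy, dz, yaw, fingers], ...]. A call has 1 to 10 rows; each row shifts and turns the commanded pose from where the row before left it, along the tool's axes as they then stand; what a row does not reach is not made up. A row lasts 1/10 s, in which the tool goes at most 50 mm and 8.59 degrees, less where a joint would pass 70% of its speed; a pose out of reach is approached as far as the arm can. A call is refused whole if a number of a shift passes 5 or a number of a turn 0.15, either way. A call with a gripper value outside its range is refused whole. The fingers move at their own pace and stop on an object; the grip force is fixed at half the most. Time passes only in rows, so rows that do not move let the fingers close. It gives the time, the measured TCP pose, the force and the opening at its end, in the units of the state.
- bot.read_state(): the state, without advancing time (a new reading comes with each control period).
- bot.grab_frame(name): name is "scene" or "top" or "wrist"; returns a dict with "color" (420x560x3 uint8, red, green, blue), "camera_matrix" (3x3 intrinsics, pixels), "k1" (the pictures are not rectified: a ray, as slopes to the right and down, at radius r is drawn at 1 + k1 r^2 times it, then the intrinsics apply), "R" (3x3) and "t" (3): a world point X has camera coordinates R X + t. Camera axes: x right, y down, z forward; pixel columns grow to the right and rows downward; lengths in m; the calibration is good to about 2 mm. A picture is of the moment at which its call begins. There is no depth.
- bot.close_job(): hands the job in, once; it reports no verdict.
The state is a dict: "t": time; "qpos": joint angles; "qd": joint speeds; "tau": joint torques, N m; "tool_pos": TCP position; "orientation": TCP orientation; "force": force on the tool from outside, world axes, zero at the start; "wrist_torque": the same for the moment, N m; "width": finger opening in m.
Only numpy, scipy, OpenCV 4.12 (cv2) and the standard library are available. Lean on these libraries where they do the work, as an engineer would, in place of code of your own. Each camera call takes 0.05 s, during which the arm holds its last target.

## Task

Begin fastening the metal tube block on the small white tube mixer: on its panel press the red stop key and then the blue platform-lock key, one at a time and fully down, and leave the green run key alone. Then start the block's black-knobbed captive screw without crossing its thread: turn it backward (counter-clockwise seen from above) only until it drops into the thread, then forward (clockwise) one full turn from there. Finish still gripping the knob, holding the started screw still, and do not disturb the tube, dish and beaker nearby.

Things in the scene. Friction and masses are not known exactly. Their poses are not given: they have to be found in the camera images.
- mixer: White tube mixer fixed to the bench, 134 mm wide, 180 mm deep, top 40 mm up; key panel (54 mm up) along its front, aluminium block (110 x 110 mm, top 70 mm up) behind it. Origin: on the bench under the screw's axis. x points from the panel to the block (the panel faces roughly to the robot), y to the left, z up. A brass collar of 16 mm radius and 4 mm height surrounds the screw on the block.
- key_red_top (a point): Centre of the top of the round red stop key (22 mm across, top 68 mm above the bench, at the left end of the panel as seen from the robot). The three keys stand 40 mm apart in a row.
- key_blue_top (a point): Centre of the top of the round blue platform-lock key, 22 mm across, the middle one.
- key_green_top (a point): Centre of the top of the round green run key, 22 mm across, at the right end; not to be pressed.
- key_red (a joint): Travel of the red key in m: 0 up, 0.006 fully down (takes 2.5 N); springs back.
- key_blue (a joint): Travel of the blue key in m, like the red one.
- key_green (a joint): Travel of the green key in m, like the red one.
- knob: Black ribbed round knob of the captive screw, 40 mm in diameter and 30 mm high, upright, with a white line on its top. Origin: on the screw's axis at the knob's underside. It stands clear above the block on a threaded steel shank.
- knob_center (a point): Centre of the knob (on its axis, half-way up), 107 mm above the bench less screw_depth. Grip here from above.
- screw_turn (a joint): Angle of the screw in rad, growing clockwise seen from above (forward, tightening). 0 is where the thread starts meet; it begins between 0.4 and 1.2, so the drop comes when it is turned backward to just below 0. Free to turn beyond that, with little friction.
- screw_depth (a joint): How far the screw is down, m. Right-hand thread, 7 mm per turn: reads 0.007 x screw_turn / 6.283, and 0.007 more once it has dropped (turned backward past 0). Drawn down with about 5 N. Fingers that grip the knob carry it: the drop then comes when they loosen their grip, or when the hand gives way downward. Gripped, the hand should follow the thread down.
- tube_orange_1: Loose tube standing upright, 35 mm across, 104 mm high, orange cap; origin at the centre of its underside. Bystander.
- petri_dish: Loose petri dish, 64 mm across, 14 mm high; origin at the centre of its underside. Bystander.
- beaker: Loose empty clear beaker, 54 mm across, 70 mm high; origin at the centre of its underside. Bystander.

How it is judged:
By the outcome, as a careful person would: the job done as asked, in the order asked, and still so for the second after the job is handed in, while the arm keeps its last pose, push and grip.
It also fails if it takes over 72 s, if anything falls off the work surface, if the arm or the gripper's body presses on something with over 40 N, if the wrist force passes 120 N, or if a joint passes its speed limit or range.

## Working session

There is one attempt and no reset: what is moved stays moved. The work goes in short steps, Python scripts to look and compute and a tool call to move; the robot and the scene stay as the last step left them, time stands still between calls to the robot, and variables do not carry over. Pictures are saved under pics/ and viewed, and the job is handed in when it is done.

Besides the shell and the picture viewer there is one more tool, called after ">>>" by a JSON object that holds its "name" and its "arguments", one argument or row to a line. jog_arm: Moves the arm, as the interface text tells. Its arguments: {"type":"object","properties":{"increments":{"type":"array"}},"required":["increments"]}

```bash
ls; mkdir -p pics; python3 - <<'E'
from workcell import bot
import cv2, numpy as np
s=bot.read_state()
print(s, bot.tips_ahead)
for n in ["scene","top","wrist"]:
    f=bot.grab_frame(n)
    cv2.imwrite(f"pics/{n}0.png",f["color"][:,:,::-1])
    print(n,f["camera_matrix"],f["k1"],f["R"],f["t"])
E
```

```text
pics
{'t': 0.0, 'qpos': array([ 1.36483014,  0.68996427, -0.19448109,  1.56633028,  0.15727904,
        0.90252316, -0.21510911]), 'qd': array([-0.00104472,  0.00106373, -0.00186393,  0.00038003,  0.0018494 ,
        0.00039699,  0.00085832]), 'tau': array([-6.64208869e-05, -5.27555251e+01, -1.26668092e+00, -1.53428149e+01,
       -5.25680243e-02,  6.51127542e-03,  1.69577279e-04]), 'tool_pos': array([ 0.14821388, -0.60653467,  0.24592516]), 'orientation': array([[ 9.71385123e-01,  2.37509187e-01, -5.74156227e-04],
       [ 2.37509838e-01, -9.71383564e-01,  1.74588076e-03],
       [-1.43063204e-04, -1.83229035e-03, -9.99998311e-01]]), 'force': array([-0.30160518,  0.7327515 ,  0.55511866]), 'wrist_torque': array([-0.00674475,  0.03652583,  0.04127253]), 'width': 0.08767987623654502} 0.008
scene [[541.15848352   0.         277.88010129]
 [  0.         541.15848352 206.8662563 ]
 [  0.           0.           1.        ]] -0.16337435762500888 [[-0.53369807 -0.84537608 -0.02248676]
 [-0.52623587  0.3528004  -0.77369741]
 [ 0.66199862 -0.40108747 -0.63315611]] [0.56393623 0.1879329  0.91096965]
top [[499.64260569   0.         283.74948473]
 [  0.         499.64260569 214.60522158]
 [  0.           0.           1.        ]] -0.003153044861306477 [[ 0.0178338  -0.9998157   0.0071074 ]
 [-0.98536612 -0.01878037 -0.1694134 ]
 [ 0.16951566 -0.00398211 -0.98551945]] [0.34606011 0.50875351 1.21973837]
wrist [[361.23649033   0.         278.6749764 ]
 [  0.         361.23649033 206.86709326]
 [  0.           0.           1.        ]] -0.06933085341794805 [[ 0.23763725 -0.97135275 -0.0015394 ]
 [-0.92416057 -0.2265793   0.30755335]
 [-0.29909159 -0.07166348 -0.95152959]] [-0.62440691 -0.04330955  0.39021262]
```

View pics/scene0.png

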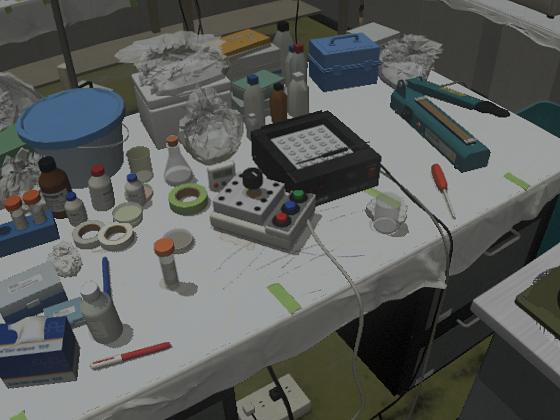

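View pics/top0.png

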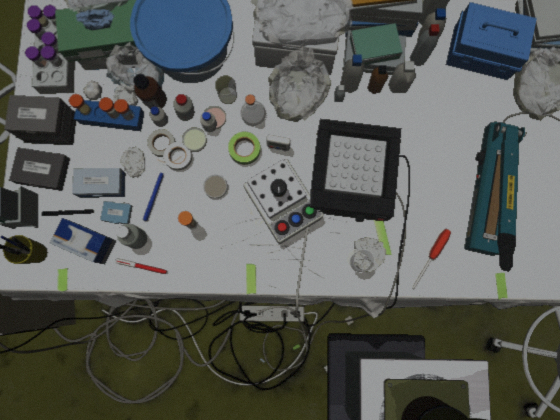

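View pics/wrist0.png

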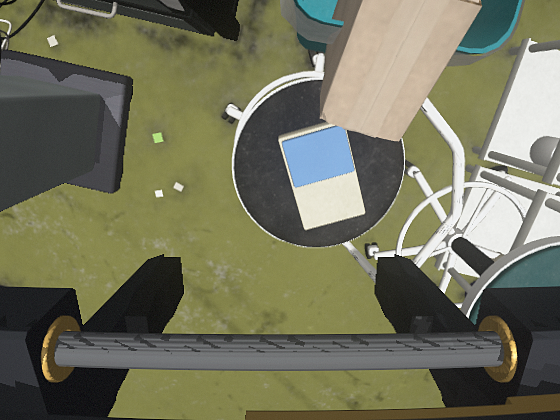

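The scene and top views show the mixer: in the top image the knob is near (279,188), red near (282,227), blue near (296,219) and green near (309,211). Also in that image, the dish is at (215,186), the tube at (186,218) and the beaker at (365,257). Now I'll measure them.

```bash
cat > h.py <<'E'
import cv2, numpy as np
def ray(f,uv):
    K=f["camera_matrix"];k=f["k1"]
    d=np.array([k,0,0,0,0.])
    p=cv2.undistortPoints(np.array([[uv]],float),K,d)[0,0]
    R,t=f["R"],f["t"]
    return -R.T@t, R.T@np.array([p[0],p[1],1.])
def plane(f,uv,z):
    c,d=ray(f,uv); return c+d*(z-c[2])/d[2]
def proj(f,X):
    K=f["camera_matrix"]
    r,_=cv2.Rodrigues(f["R"])
    return cv2.projectPoints(np.array([X],float),r,f["t"],K,np.array([f["k1"],0,0,0,0.]))[0][0,0]
def tri(f,a,g,b):
    c1,d1=ray(f,a);c2,d2=ray(g,b)
    A=np.stack([d1,-d2],1);s=np.linalg.lstsq(A,c2-c1,rcond=None)[0]
    p,q=c1+d1*s[0],c2+d2*s[1]
    return (p+q)/2,np.linalg.norm(p-q)
def blobs(img,mask,roi,amin=15):
    m=np.zeros_like(mask);x0,y0,x1,y1=roi;m[y0:y1,x0:x1]=mask[y0:y1,x0:x1]
    n,l,st,ce=cv2.connectedComponentsWithStats(m.astype(np.uint8))
    return [(ce[i].round(2),st[i].tolist()) for i in range(1,n) if st[i][4]>=amin]
def masks(c):
    h=cv2.cvtColor(c,cv2.COLOR_RGB2HSV);H,S,V=[h[...,i].astype(int) for i in range(3)]
    sat=(S>120)&(V>50)
    return dict(red=sat&((H<8)|(H>172)),orange=sat&(H>=5)&(H<20),green=sat&(H>45)&(H<85),blue=sat&(H>100)&(H<130),black=(V<50))
E
python3 - <<'E'
from workcell import bot
import cv2
from h import *
for n,roi in [("top",(240,150,330,250)),("scene",(200,155,320,250))]:
    f=bot.grab_frame(n);m=masks(f["color"])
    for k in ["red","green","blue","black"]:
        print(n,k,blobs(f["color"],m[k],roi))
    x0,y0,x1,y1=roi
    cv2.imwrite(f"pics/{n}1.png",cv2.resize(f["color"][y0:y1,x0:x1,::-1],None,fx=6,fy=6,interpolation=cv2.INTER_CUBIC))
E
```

```text
top red [(array([281.78, 226.57]), [278, 222, 9, 10, 67])]
top green [(array([309.24, 210.35]), [305, 207, 9, 8, 55])]
top blue [(array([295.47, 218.16]), [291, 214, 9, 9, 64])]
top black [(array([319.12, 185.5 ]), [303, 150, 27, 68, 985]), (array([278.51, 187.7 ]), [271, 180, 16, 17, 181]), (array([295.59, 220.17]), [289, 213, 14, 14, 82]), (array([282.58, 228.4 ]), [275, 221, 15, 14, 73])]
scene red [(array([281.09, 217.36]), [276, 213, 11, 10, 96])]
scene green [(array([297.76, 192.93]), [293, 190, 10, 7, 55])]
scene blue [(array([289.8 , 205.31]), [285, 201, 11, 10, 90])]
scene black [(array([284.35, 179.53]), [239, 155, 81, 72, 2290]), (array([228.37, 171.95]), [225, 170, 7, 5, 19])]
```

View pics/top1.png

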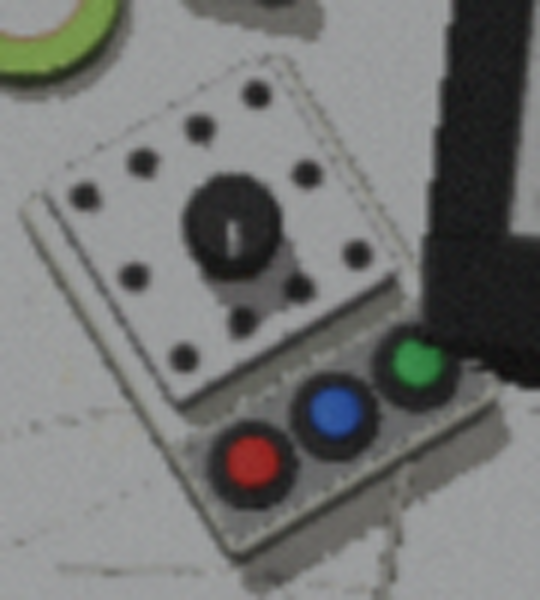

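View pics/scene1.png

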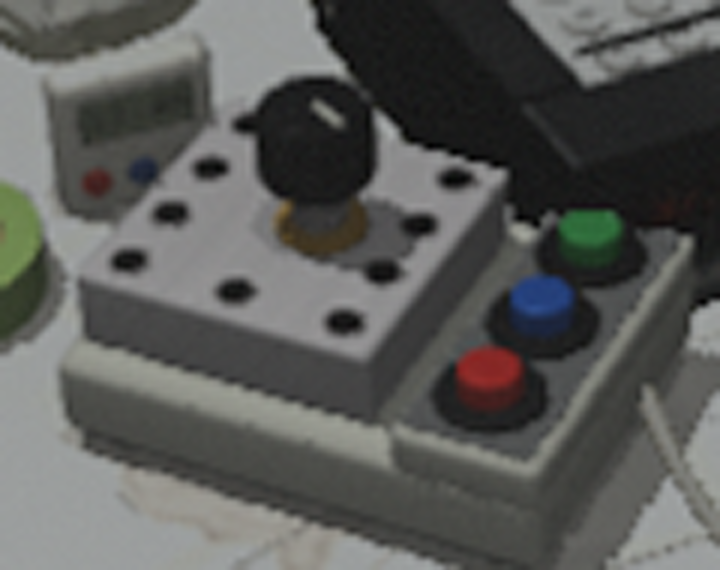

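```bash
python3 - <<'E'
from workcell import bot
from h import *
f=bot.grab_frame("top");g=bot.grab_frame("scene")
print("cams",-f["R"].T@f["t"],-g["R"].T@g["t"])
P={}
for k,a,b in [("red",(281.78,226.57),(281.09,217.36)),("green",(309.24,210.35),(297.76,192.93)),("blue",(295.47,218.16),(289.8,205.31))]:
    print(k,plane(f,a,.068).round(4),plane(g,b,.066).round(4),tri(f,a,g,b)); P[k]=plane(f,a,.067)
d=P["red"]-P["green"];print("dir",d,np.linalg.norm(d),np.degrees(np.arctan2(d[1],d[0])))
# knob from top blob
c=f["color"];m=masks(c)["black"]
b=(278.51,187.7)
for z in(.107,.115,.122):print("knob top",z,plane(f,b,z).round(4))
# scene: knob top ellipse centre: crop (316,112)/6
print("knob scene",plane(g,(200+316/6,155+112/6),.122))
print(tri(f,b,g,(200+316/6,155+125/6)))
print("line ends",plane(f,(240+236/6,150+220/6),.122),plane(f,(240+233/6,150+257/6),.122))
print("line ends scene",plane(g,(200+314/6,155+99/6),.122),plane(g,(200+344/6,155+127/6),.122))
for n,h,z,roi in [("orange",f,.104,(170,200,205,235)),("orange",g,.095,(145,230,185,260))]:
    bl=blobs(h["color"],masks(h["color"])[n],roi);print(bl,[plane(h,x[0],z) for x in bl])
print("dish",plane(f,(215,186),.014),"beaker",plane(f,(367,256),.05), "blackdev near corner",plane(f,(313,212),.06))
E
```

```text
cams [0.28837216 0.36040805 1.28580596] [-0.20319194  0.77581391  0.73487031]
red [0.4679 0.3598 0.068 ] [0.466  0.3639 0.066 ] (array([0.46935249, 0.36063189, 0.06198556]), np.float64(0.002056288017322277))
green [0.5097 0.2925 0.068 ] [0.5113 0.2952 0.066 ] (array([0.51113357, 0.29354083, 0.06525236]), np.float64(0.0029272784654471393))
blue [0.4895 0.3264 0.068 ] [0.4872 0.3301 0.066 ] (array([0.49095721, 0.32681777, 0.06187741]), np.float64(0.001528903439872014))
dir [-0.04192291  0.06732991  0.        ] 0.0793148636446121 121.90842161322432
knob top 0.107 [0.5568 0.3695 0.107 ]
knob top 0.115 [0.555  0.3694 0.115 ]
knob top 0.122 [0.5534 0.3694 0.122 ]
knob scene [0.55079741 0.37394703 0.122     ]
(array([0.55629338, 0.37024069, 0.11186549]), np.float64(0.0019319757171761683))
line ends [0.55599065 0.36744868 0.122     ] [0.54092608 0.36834813 0.122     ]
line ends scene [0.55741772 0.37085197 0.122     ] [0.53860765 0.37062539 0.122     ]
[(array([185.17, 217.83]), [179, 211, 14, 14, 154])] [array([0.47931948, 0.59148403, 0.104     ])]
[(array([163.07, 246.16]), [154, 238, 19, 18, 254])] [array([0.48586054, 0.59422814, 0.095     ])]
dish [0.57934549 0.53575672 0.014     ] beaker [0.40081846 0.14732237 0.05      ] blackdev near corner [0.50719641 0.28267033 0.06      ]
```

```bash
python3 - <<'E'
from workcell import bot
from h import *
f=bot.grab_frame("top");g=bot.grab_frame("scene")
c=f["color"][100:230,230:410,::-1];cv2.imwrite("pics/dt.png",cv2.convertScaleAbs(cv2.resize(c,None,fx=4,fy=4,interpolation=cv2.INTER_CUBIC),alpha=1.8))
c=g["color"][90:240,230:400,::-1];cv2.imwrite("pics/ds.png",cv2.convertScaleAbs(cv2.resize(c,None,fx=4,fy=4,interpolation=cv2.INTER_CUBIC),alpha=1.8))
w=bot.grab_frame("wrist");s=bot.read_state()
R=s["orientation"];print("wrist cam in tool",R.T@(-w["R"].T@w["t"]-s["tool_pos"]),"\naxes",R.T@w["R"].T)
E
```

```text
wrist cam in tool [ 0.07894623  0.00029166 -0.1376292 ] 
axes [[ 1.22263124e-04 -9.51573461e-01 -3.07421427e-01]
 [ 9.99999993e-01  1.16720341e-04  3.64162778e-05]
 [ 1.22957026e-06 -3.07421429e-01  9.51573468e-01]]
```

View pics/dt.png

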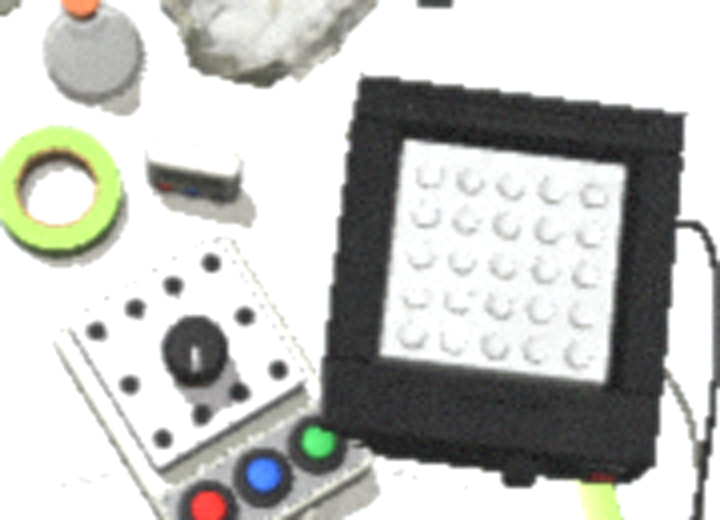

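View pics/ds.png

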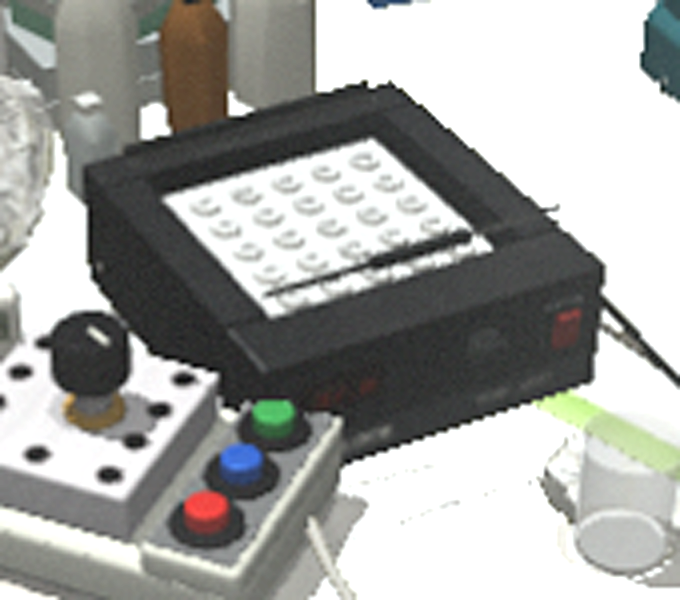

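```bash
python3 - <<'E'
from workcell import bot
from h import *
f=bot.grab_frame("top");g=bot.grab_frame("scene")
for a,b in [((326,428),(265,372)),((362,78),(88,178)),((683,118),(392,88)),((655,475),(600,272))]:
    print(tri(f,(230+a[0]/4,100+a[1]/4),g,(230+b[0]/4,90+b[1]/4)))
E
```

```text
(array([0.5171339 , 0.29078366, 0.08517402]), np.float64(0.006882671352747951))
(array([0.74383248, 0.26640892, 0.07505782]), np.float64(3.7073035355576914e-05))
(array([0.71973488, 0.06490263, 0.08158603]), np.float64(0.002028595028198964))
(array([0.49296696, 0.0900903 , 0.08350594]), np.float64(0.008904637615093863))
```

>>> {"name": "jog_arm", "arguments": {
  "increments": [
    [2,-0.8,0,0,0],
    [4,-1.6,0,0,0],
    [4,-1.6,0,0,0],
    [4,-1.6,0,0,0],
    [4,-1.6,0,0,0],
    [4,-1.6,0,0,0],
    [4,-1.6,0,0,0],
    [4,-1.6,0,0,0],
    [4,-1.6,0,0,0],
    [4,-2,0,0,0]
  ]
}}

```text
t: 1.6
tool_pos: [0.4819, -0.3647, 0.2469]
orientation: [[0.972, 0.237, 0.0], [0.237, -0.972, -0.001], [0.0, 0.001, -1.0]]
force: [1.0, -0.4, 0.3]
width: 0.01
```

```bash
cat > st.py <<'E'
from workcell import bot
import numpy as np
s=bot.read_state();R=s["orientation"]
print("t %.2f"%s["t"],"tcp",s["tool_pos"].round(4),"phi %.4f"%np.arctan2(R[1,0],R[0,0]),"z",R[:,2].round(3),"F",s["force"].round(2),"T",s["wrist_torque"].round(3),"w %.4f"%s["width"],"q",s["qpos"].round(3))
E
python3 st.py
```

```text
t 1.60 tcp [ 0.4819 -0.3647  0.2469] phi 0.2392 z [ 0.    -0.001 -1.   ] F [ 1.01 -0.45  0.28] T [-0.096 -0.073 -0.026] w 0.0100 q [ 0.658  0.658 -0.151  1.633  0.122  0.859 -0.874]
```

>>> {"name": "jog_arm", "arguments": {
  "increments": [
    [2.5,-4.1,0,0,0],
    [2.5,-4.1,0,0,0],
    [2.5,-4.1,0,0,0],
    [2.5,-4.1,0,0,0],
    [2.5,-4.1,0,0,0],
    [2.5,-4.1,0,0,0],
    [2.5,-4.1,0,0,0],
    [2.5,-4.1,0,0,0],
    [0,0,0,-0.15,0],
    [0,0,0,-0.15,0]
  ]
}}

```text
t: 2.6
tool_pos: [0.5973, 0.004, 0.2467]
orientation: [[0.852, 0.523, 0.0], [0.523, -0.852, 0.001], [0.001, -0.0, -1.0]]
force: [-0.2, -1.6, 0.2]
width: 0.0002
```

```bash
python3 st.py
```

```text
t 2.60 tcp [0.5973 0.004  0.2467] phi 0.5509 z [ 0.     0.001 -1.   ] F [-0.24 -1.56  0.22] T [-0.067 -0.034 -0.013] w 0.0002 q [ 0.032  0.652 -0.2    1.653  0.16   0.852 -1.253]
```

>>> {"name": "jog_arm", "arguments": {
  "increments": [
    [1,-4.6,0.5,0,0],
    [1,-4.6,0.5,0,0],
    [1,-4.6,0.5,0,0],
    [1,-4.6,0.5,0,0],
    [1,-4.6,0.5,0,0],
    [1,-4.6,0.5,0,0],
    [1,-4.6,0.5,0,0],
    [0.8,-4.6,0.5,0,0],
    [0,0,0,0,0],
    [0,0,0,0,0]
  ]
}}

```text
t: 3.6
tool_pos: [0.4738, 0.3579, 0.2065]
orientation: [[0.856, 0.517, -0.0], [0.517, -0.856, -0.0], [-0.0, -0.0, -1.0]]
force: [0.4, -1.3, 0.2]
width: 0.0003
```

```bash
python3 st.py; python3 - <<'E'
from workcell import bot
from h import *
for n in ["wrist"]:
    f=bot.grab_frame(n);cv2.imwrite(f"pics/{n}2.png",f["color"][:,:,::-1])
    m=masks(f["color"])
    for k in ["red","green","blue"]:
        for b in blobs(f["color"],m[k],(0,0,560,420),60):print(k,b,plane(f,b[0],.067).round(4))
E
```

```text
t 3.60 tcp [0.4738 0.3579 0.2065] phi 0.5431 z [-0. -0. -1.] F [ 0.41 -1.31  0.2 ] T [-0.082 -0.102 -0.034] w 0.0003 q [-0.645  0.695 -0.137  1.706  0.129  0.749 -1.873]
red (array([271.63, 197.06]), [259, 183, 26, 29, 574]) [0.4687 0.3613 0.067 ]
red (array([511.56, 309.57]), [506, 305, 12, 10, 61]) [0.4905 0.1161 0.067 ]
red (array([527.74, 378.12]), [512, 364, 31, 26, 503]) [0.4388 0.0407 0.067 ]
green (array([370.12, 195.63]), [359, 182, 25, 27, 493]) [0.5106 0.2944 0.067 ]
blue (array([320.97, 196.07]), [308, 182, 27, 29, 581]) [0.4898 0.328  0.067 ]
```

View pics/wrist2.png

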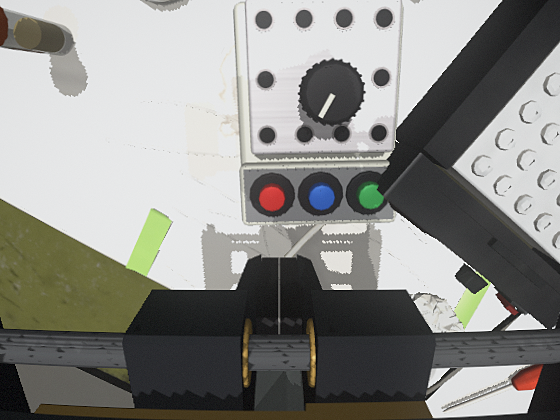

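>>> {"name": "jog_arm", "arguments": {
  "increments": [
    [-0.33,-0.52,3,0,0],
    [0,0,4,0,0],
    [0,0,3,0,0],
    [0,0,1.5,0,0],
    [0,0,0.3,0,0],
    [0,0,0,0,0]
  ]
}}

```text
t: 4.25
tool_pos: [0.4702, 0.3587, 0.0892]
orientation: [[0.859, 0.513, 0.001], [0.513, -0.859, -0.0], [0.001, 0.0, -1.0]]
force: [0.2, -0.2, 0.6]
width: 0.0004
```

```bash
python3 st.py; python3 - <<'E'
from workcell import bot
from h import *
for n in ["wrist","top"]:
    f=bot.grab_frame(n);cv2.imwrite(f"pics/{n}3.png",f["color"][:,:,::-1])
E
```

```text
t 4.25 tcp [0.4702 0.3587 0.0892] phi 0.5383 z [ 0.001 -0.    -1.   ] F [ 0.16 -0.16  0.6 ] T [-0.001 -0.004  0.02 ] w 0.0004 q [-0.671  0.865 -0.102  1.789  0.165  0.496 -1.916]
```

View pics/wrist3.png

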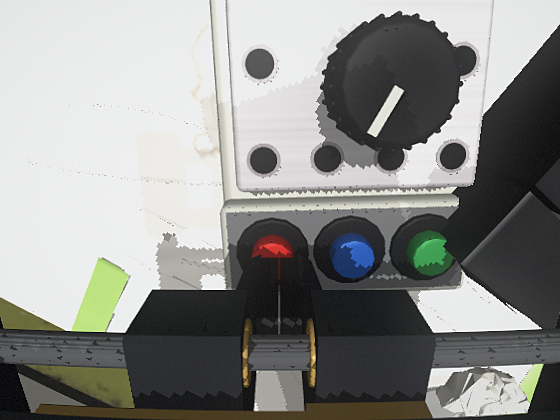

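>>> {"name": "jog_arm", "arguments": {
  "increments": [
    [-0.05,-0.25,0.5,0,0],
    [0,0,0.5,0,0],
    [0,0,0.4,0,0],
    [0,0,0.3,0,0],
    [0,0,0.2,0,0],
    [0,0,0.15,0,0],
    [0,0,0,0,0]
  ]
}}

```text
t: 5.05
tool_pos: [0.4675, 0.3616, 0.0702]
orientation: [[0.858, 0.514, 0.001], [0.514, -0.858, 0.001], [0.001, -0.0, -1.0]]
force: [-3.4, -2.0, 17.4]
width: 0.0003
```

```bash
python3 st.py
```

```text
t 5.05 tcp [0.4675 0.3616 0.0702] phi 0.5399 z [ 0.001  0.001 -1.   ] F [-3.42 -1.99 17.44] T [-0.352  0.8    0.005] w 0.0003 q [-0.682  0.895 -0.096  1.796  0.17   0.458 -1.925]
```

>>> {"name": "jog_arm", "arguments": {
  "increments": [
    [0,0,0,0,0],
    [0,0,-1,0,0],
    [0,0,-1.2,0,0],
    [0.1,2,0,0,0],
    [0.05,2,0,0,0],
    [0,0,0,0,0],
    [0,0,0,0,0]
  ]
}}

```text
t: 5.75
tool_pos: [0.4892, 0.3278, 0.0903]
orientation: [[0.858, 0.513, -0.0], [0.513, -0.858, 0.0], [-0.0, -0.0, -1.0]]
force: [-0.3, 0.2, 0.2]
width: 0.0003
```

```bash
python3 st.py; python3 - <<'E'
from workcell import bot
from h import *
for n in ["wrist"]:
    f=bot.grab_frame(n);cv2.imwrite(f"pics/{n}4.png",f["color"][:,:,::-1])
E
```

```text
t 5.75 tcp [0.4892 0.3278 0.0903] phi 0.5390 z [-0.  0. -1.] F [-0.31  0.2   0.22] T [0.059 0.004 0.017] w 0.0003 q [-0.604  0.861 -0.113  1.795  0.18   0.495 -1.868]
```

View pics/wrist4.png

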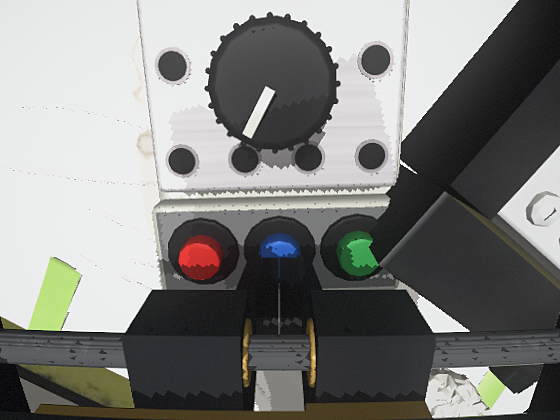

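>>> {"name": "jog_arm", "arguments": {
  "increments": [
    [0,0,0.6,0,0],
    [0,0,0.5,0,0],
    [0,0,0.4,0,0],
    [0,0,0.3,0,0],
    [0,0,0.2,0,0],
    [0,0,0.15,0,0],
    [0,0,0,0,0],
    [0,0,0,0,0]
  ]
}}

```text
t: 6.6
tool_pos: [0.4886, 0.3283, 0.0703]
orientation: [[0.857, 0.515, -0.0], [0.515, -0.857, 0.001], [0.0, -0.001, -1.0]]
force: [-4.6, 0.2, 15.4]
width: 0.0008
```

```bash
python3 st.py
```

```text
t 6.60 tcp [0.4886 0.3283 0.0703] phi 0.5404 z [-0.     0.001 -1.   ] F [-4.6   0.17 15.39] T [-0.125  0.999  0.008] w 0.0008 q [-0.609  0.893 -0.105  1.802  0.186  0.456 -1.873]
```

>>> {"name": "jog_arm", "arguments": {
  "increments": [
    [0,0,-1,0,0],
    [0,0,-3,0,0],
    [0,0,-4,0,0],
    [0,0,-4,0,0.4],
    [0,0,0,0,0.7],
    [0,0,0,0,0.7]
  ]
}}

```text
t: 7.2
tool_pos: [0.4899, 0.3275, 0.1895]
orientation: [[0.858, 0.514, 0.002], [0.514, -0.858, 0.001], [0.002, 0.0, -1.0]]
force: [-0.8, 0.6, -0.1]
width: 0.0226
```

```bash
python3 st.py; python3 - <<'E'
from workcell import bot
from h import *
for n in ["wrist","top"]:
    f=bot.grab_frame(n);cv2.imwrite(f"pics/{n}5.png",f["color"][:,:,::-1])
E
```

```text
t 7.20 tcp [0.4899 0.3275 0.1895] phi 0.5393 z [ 0.002  0.001 -1.   ] F [-0.76  0.64 -0.12] T [-0.006  0.077 -0.028] w 0.0226 q [-0.583  0.713 -0.146  1.737  0.149  0.701 -1.839]
```

View pics/wrist5.png

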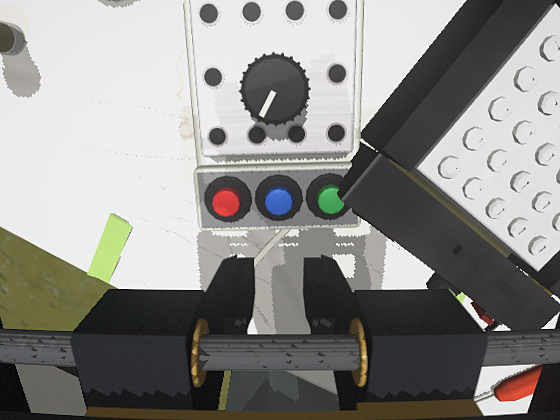

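```bash
cat > knob.py <<'E'
from workcell import bot
from h import *
import sys
def knob(f,roi,zt=.121,thr=70,amin=300):
    c=f["color"];g=c.max(2);m=(g<thr).astype(np.uint8)
    x0,y0,x1,y1=roi;mm=np.zeros_like(m);mm[y0:y1,x0:x1]=m[y0:y1,x0:x1]
    cs,_=cv2.findContours(mm,cv2.RETR_EXTERNAL,cv2.CHAIN_APPROX_NONE)
    k=max(cs,key=cv2.contourArea);h=cv2.convexHull(k)
    P=np.array([plane(f,p[0],zt) for p in k])[:,:2]
    # circle fit
    A=np.c_[2*P,np.ones(len(P))];s=np.linalg.lstsq(A,(P**2).sum(1),rcond=None)[0]
    r=np.sqrt(s[2]+s[0]**2+s[1]**2)
    return s[:2],r,cv2.minEnclosingCircle(k)
def line(f,cen,rad,zt=.121):
    c=f["color"];V=c.min(2).astype(np.uint8)
    m=np.zeros_like(V);cv2.circle(m,(int(cen[0]),int(cen[1])),int(rad*.88),1,-1)
    w=((V>110)&(m>0)).astype(np.uint8)
    n,l,st,ce=cv2.connectedComponentsWithStats(w)
    if n<2:return None
    i=1+st[1:,4].argmax();ys,xs=np.nonzero(l==i)
    P=np.array([plane(f,(x,y),zt) for x,y in zip(xs,ys)])[:,:2]
    u,s,vt=np.linalg.svd(P-P.mean(0));return P.mean(0),vt[0],s[0]/np.sqrt(len(P)),len(P)
E
python3 - <<'E'
from knob import *
f=bot.grab_frame("wrist")
k=knob(f,(236,48,315,126));print(k)
l=line(f,k[2][0],k[2][1]);print(l)
d=l[0]-k[0];print("line ang (centre->line)",np.degrees(np.arctan2(d[1],d[0])),"svd",np.degrees(np.arctan2(l[1][1],l[1][0])), "d",np.linalg.norm(d))
E
```

```text
(array([0.55712363, 0.37047383]), np.float64(0.018341019501840583), ((273.59820556640625, 85.47095489501953), 37.020503997802734))
(array([0.54881826, 0.37024116]), array([-0.99820661, -0.05986286]), np.float64(0.00442458454115522), 167)
line ang (centre->line) -178.39532258950777 svd -176.5680590964343 d 0.008308626849798577
```

```bash
python3 - <<'E'
from knob import *
f=bot.grab_frame("wrist")
c=f["color"];g=c.max(2)
for thr in (50,60,70):
    m=(g<thr).astype(np.uint8);m[:45]=0;m[130:]=0;m[:,:225]=0;m[:,325:]=0
    m=cv2.morphologyEx(m,cv2.MORPH_CLOSE,np.ones((15,15)));m=cv2.morphologyEx(m,cv2.MORPH_OPEN,cv2.getStructuringElement(2,(21,21)))
    cs,_=cv2.findContours(m,0,1);k=max(cs,key=cv2.contourArea)
    e=cv2.fitEllipse(k);print(thr,e,plane(f,e[0],.121).round(4))
o=c[:,:,::-1].copy();cv2.ellipse(o,e,(0,0,255),1);cv2.imwrite("pics/k5.png",cv2.resize(o[40:140,220:330],None,fx=6,fy=6))
E
```

```text
Traceback (most recent call last):
ValueError: max() iterable argument is empty
```

```bash
python3 - <<'E'
from knob import *
f=bot.grab_frame("wrist")
c=f["color"];g=c.max(2)
print(g[60:120:10,235:320:8])
for thr in (60,75,90):
    m=(g<thr).astype(np.uint8);m[:45]=0;m[128:]=0;m[:,:225]=0;m[:,325:]=0
    m=cv2.morphologyEx(m,cv2.MORPH_CLOSE,np.ones((9,9)));m=cv2.morphologyEx(m,cv2.MORPH_OPEN,cv2.getStructuringElement(2,(25,25)))
    cs,_=cv2.findContours(m,0,1)
    if not cs: continue
    k=max(cs,key=cv2.contourArea)
    e=cv2.fitEllipse(k);print(thr,e,plane(f,e[0],.121).round(4))
o=c[:,:,::-1].copy();cv2.ellipse(o,e,(0,0,255),1);cv2.imwrite("pics/k5.png",cv2.resize(o[40:140,220:330],None,fx=6,fy=6))
E
```

```text
[[237 237  56  93  89  90  89  89  54 237 231]
 [238  75  88  86  85  88  87  86  84 231 223]
 [236  59  83  84  84  74  72  72  73  50 228]
 [228  60  77  72  65 202  69  70  68  49 223]
 [227 172  70  68 233  64  63  63  67 255 226]
 [228 229  47 190  59  65  61  64  54 122 229]]
75 ((277.6908264160156, 98.00386810302734), (43.58391571044922, 67.57762145996094), 73.14008331298828) [0.5526 0.3659 0.121 ]
90 ((274.7460021972656, 85.7365951538086), (68.01456451416016, 72.09090423583984), 177.14260864257812) [0.5573 0.3705 0.121 ]
```

View pics/k5.png

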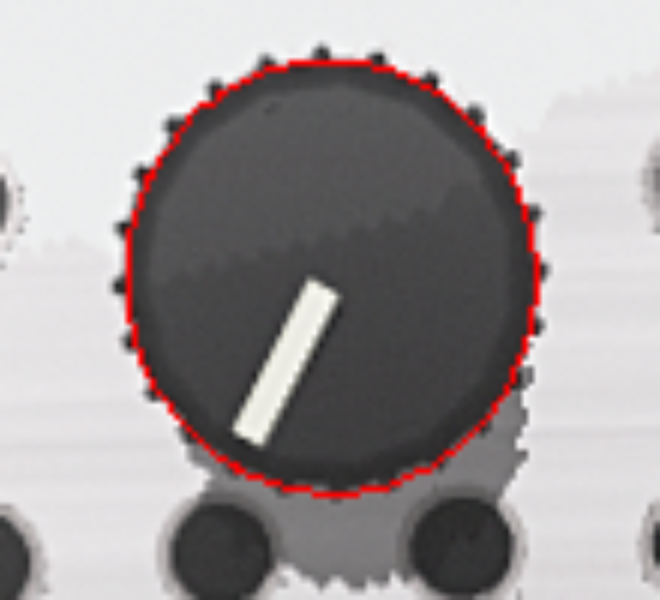

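>>> {"name": "jog_arm", "arguments": {
  "increments": [
    [4,-0.1,0,0,0.75],
    [3.9,-0.1,0,0,0.75],
    [0,0,0,-0.15,0.75],
    [0,0,0,-0.15,0.75],
    [0,0,0,-0.15,0.75],
    [0,0,0,-0.15,0.75],
    [0,0,0,-0.15,0.75],
    [0,0,0,-0.15,0.75],
    [0,0,0,-0.15,0.75],
    [0,0,0,-0.15,0.75]
  ]
}}

```text
t: 8.45
tool_pos: [0.5556, 0.3695, 0.1874]
orientation: [[-0.174, 0.985, -0.002], [0.985, 0.174, -0.001], [-0.001, -0.002, -1.0]]
force: [-0.2, 0.2, -0.2]
width: 0.066
```

>>> {"name": "jog_arm", "arguments": {
  "increments": [
    [0,0,0,-0.15,0.75],
    [0,0,0,-0.15,0.75],
    [0,0,0,-0.15,0.75],
    [0,0,0,-0.15,0.75],
    [0,0,0,-0.15,0.75],
    [0,0,0,-0.15,0.75],
    [0,0,0,-0.15,0.75],
    [0,0,0,-0.15,0.75],
    [0,0,0,-0.15,0.75],
    [0,0,0,-0.15,0.75]
  ]
}}

```text
t: 9.45
tool_pos: [0.5558, 0.3695, 0.1874]
orientation: [[-0.995, -0.104, -0.002], [-0.104, 0.995, -0.001], [0.002, -0.001, -1.0]]
force: [-0.9, 0.6, -0.0]
width: 0.0661
```

```bash
python3 st.py; python3 - <<'E'
from workcell import bot
from h import *
for n in ["wrist","top"]:
    f=bot.grab_frame(n);cv2.imwrite(f"pics/{n}6.png",f["color"][:,:,::-1])
E
```

```text
t 9.45 tcp [0.5558 0.3695 0.1874] phi -3.0372 z [-0.002 -0.001 -1.   ] F [-0.9   0.55 -0.01] T [ 0.112 -0.123 -0.037] w 0.0661 q [-0.249  0.937 -0.854  1.461  0.753  1.094  0.422]
```

View pics/wrist6.png

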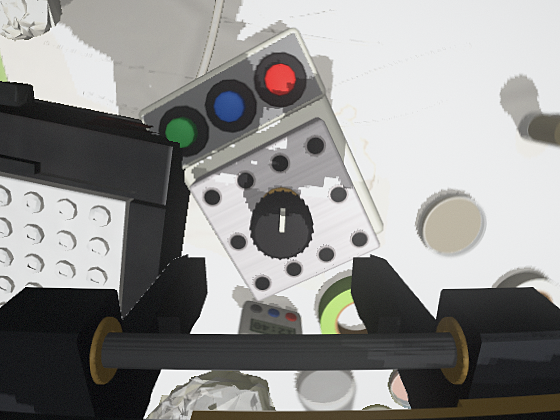

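```bash
python3 - <<'E'
from knob import *
f=bot.grab_frame("wrist")
c=f["color"];g=c.max(2)
print(g[190:262:8,282])
for thr in (75,90,100):
    m=(g<thr).astype(np.uint8);m[:185]=0;m[265:]=0;m[:,:235]=0;m[:,330:]=0
    m=cv2.morphologyEx(m,cv2.MORPH_CLOSE,np.ones((9,9)));m=cv2.morphologyEx(m,cv2.MORPH_OPEN,cv2.getStructuringElement(2,(25,25)))
    cs,_=cv2.findContours(m,0,1)
    if not cs: continue
    k=max(cs,key=cv2.contourArea)
    e=cv2.fitEllipse(k);print(thr,e,plane(f,e[0],.121).round(4),plane(f,e[0],.115).round(4))
    l=line(f,e[0],e[1][0]/2);print(l)
o=c[:,:,::-1].copy();cv2.ellipse(o,e,(0,0,255),1);cv2.imwrite("pics/k6.png",cv2.resize(o[180:280,230:340],None,fx=6,fy=6))
E
```

```text
[ 90  46  45 126 237 243  70  72  72]
75 ((281.06201171875, 225.129150390625), (61.85804748535156, 66.82215881347656), 179.465087890625) [0.5522 0.37   0.121 ] [0.5545 0.3703 0.115 ]
(array([0.5494951 , 0.37034097]), array([0.99882352, 0.04849304]), np.float64(0.004473276406341347), 122)
90 ((281.1351318359375, 225.06077575683594), (62.15656661987305, 67.53734588623047), 178.729736328125) [0.5522 0.37   0.121 ] [0.5544 0.3703 0.115 ]
(array([0.5494951 , 0.37034097]), array([0.99882352, 0.04849304]), np.float64(0.004473276406341347), 122)
100 ((281.120361328125, 224.18711853027344), (61.80801010131836, 70.11134338378906), 0.015936439856886864) [0.5516 0.37   0.121 ] [0.5538 0.3702 0.115 ]
(array([0.5494951 , 0.37034097]), array([0.99882352, 0.04849304]), np.float64(0.004473276406341347), 122)
```

View pics/k6.png

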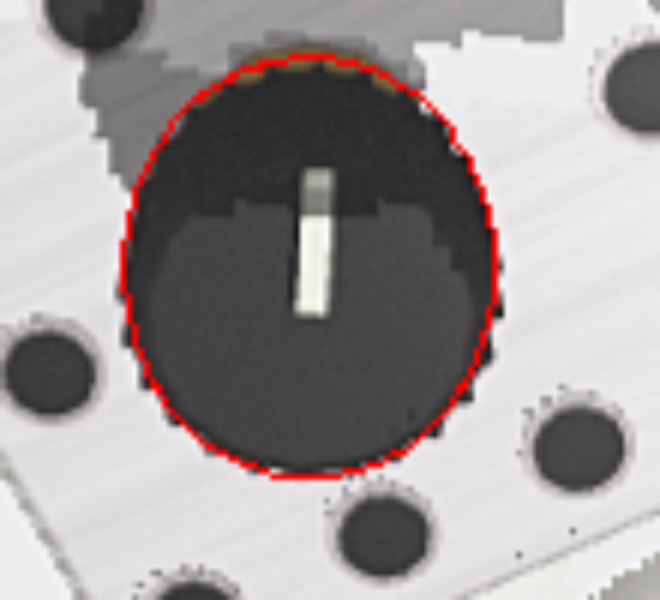

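>>> {"name": "jog_arm", "arguments": {
  "increments": [
    [0,0.05,3,0,0.75],
    [0,0,3,0,0.75],
    [0,0,2,0,0.75],
    [0,0,0.9,0,0.75],
    [0,0,0,0,0.75]
  ]
}}

```text
t: 10.1
tool_pos: [0.5555, 0.3701, 0.0985]
orientation: [[-0.995, -0.097, -0.002], [-0.097, 0.995, -0.001], [0.002, -0.001, -1.0]]
force: [-0.1, -0.3, 0.7]
width: 0.0661
```

```bash
python3 st.py; python3 - <<'E'
from workcell import bot
from h import *
for n in ["wrist","scene"]:
    f=bot.grab_frame(n);cv2.imwrite(f"pics/{n}7.png",f["color"][:,:,::-1])
E
```

```text
t 10.10 tcp [0.5555 0.3701 0.0985] phi -3.0443 z [-0.002 -0.001 -1.   ] F [-0.08 -0.31  0.72] T [ 0.054 -0.14  -0.006] w 0.0661 q [-0.274  1.04  -0.789  1.514  0.847  0.957  0.344]
```

View pics/wrist7.png

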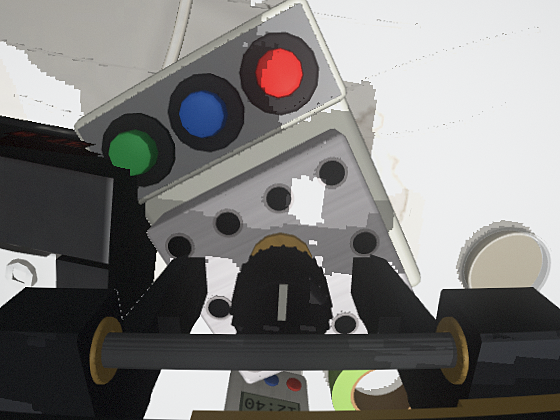

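View pics/scene7.png

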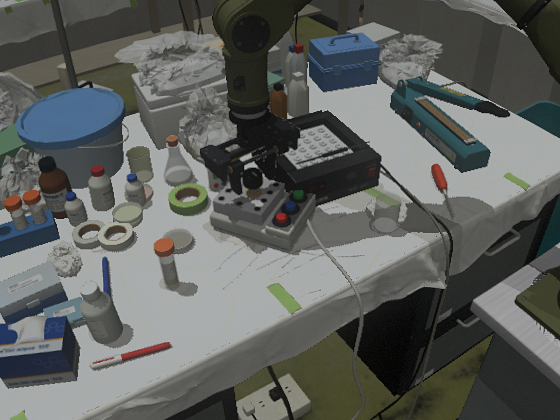

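>>> {"name": "jog_arm", "arguments": {
  "increments": [
    [0,0,0,0,0.5],
    [0,0,0,0,0.4],
    [0,0,0,0,0.3],
    [0,0,0,0,0.3],
    [0,0,0,0,0.3],
    [0,0,0,0,0.3]
  ]
}}

```text
t: 10.8
tool_pos: [0.5561, 0.371, 0.1002]
orientation: [[-0.995, -0.098, 0.001], [-0.098, 0.995, 0.001], [-0.001, 0.001, -1.0]]
force: [-0.6, 0.8, 1.9]
width: 0.0393
```

```bash
python3 st.py; python3 - <<'E'
from knob import *
for n in ["wrist"]:
    f=bot.grab_frame(n);cv2.imwrite(f"pics/{n}8.png",f["color"][:,:,::-1])
    c=f["color"];V=c.min(2);w=(V>110).astype(np.uint8);print(blobs(c,w,(262,265,302,328),10))
E
```

```text
t 10.80 tcp [0.5561 0.371  0.1002] phi -3.0433 z [ 0.001  0.001 -1.   ] F [-0.58  0.84  1.91] T [ 0.157 -0.106 -0.007] w 0.0393 q [-0.273  1.038 -0.791  1.513  0.847  0.957  0.344]
[(array([279.64, 297.46]), [276, 281, 9, 35, 252])]
```

View pics/wrist8.png

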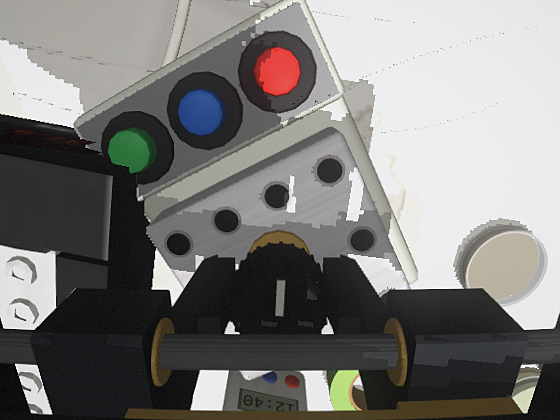

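>>> {"name": "jog_arm", "arguments": {
  "increments": [
    [0,0,-0.01,-0.1,0.3],
    [0,0,-0.01,-0.1,0.3],
    [0,0,-0.01,-0.1,0.3],
    [0,0,0,0,0.3],
    [0,0,0,0,0.3]
  ]
}}

```text
t: 11.35
tool_pos: [0.5562, 0.3706, 0.1005]
orientation: [[-0.922, -0.387, 0.001], [-0.387, 0.922, 0.0], [-0.001, 0.0, -1.0]]
force: [-0.5, 0.5, 6.0]
width: 0.0396
```

```bash
python3 st.py; python3 - <<'E'
from knob import *
for n in ["wrist"]:
    f=bot.grab_frame(n);cv2.imwrite(f"pics/{n}9.png",f["color"][:,:,::-1])
    c=f["color"];V=c.min(2);w=(V>110).astype(np.uint8);print(blobs(c,w,(262,265,302,328),10))
E
```

```text
t 11.35 tcp [0.5562 0.3706 0.1005] phi -2.7444 z [ 0.001  0.    -1.   ] F [-0.54  0.47  5.96] T [-0.045 -0.068  0.07 ] w 0.0396 q [-0.248  1.058 -0.854  1.512  0.898  0.997  0.61 ]
[(array([279.11, 297.55]), [275, 281, 9, 35, 254])]
```

View pics/wrist9.png

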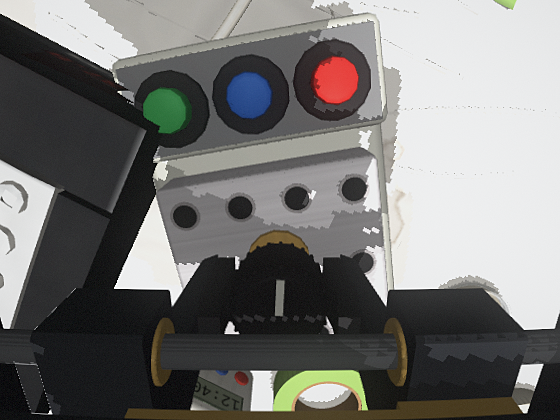

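>>> {"name": "jog_arm", "arguments": {
  "increments": [
    [0,0,-0.03,-0.1,0.3],
    [0,0,0,0,0.3]
  ]
}}

```text
t: 11.6
tool_pos: [0.5562, 0.3705, 0.1005]
orientation: [[-0.879, -0.477, 0.0], [-0.477, 0.879, 0.0], [-0.0, -0.0, -1.0]]
force: [-0.3, -0.1, 4.6]
width: 0.0395
```

>>> {"name": "jog_arm", "arguments": {
  "increments": [
    [0,0,-0.02,-0.1,0.3],
    [0,0,0,0,0.3]
  ]
}}

```text
t: 11.8
tool_pos: [0.5563, 0.3703, 0.1004]
orientation: [[-0.827, -0.562, 0.0], [-0.562, 0.827, -0.0], [-0.0, -0.0, -1.0]]
force: [-0.1, 0.3, 5.0]
width: 0.0392
```

```bash
python3 st.py
```

```text
t 11.80 tcp [0.5563 0.3703 0.1004] phi -2.5453 z [ 0. -0. -1.] F [-0.06  0.32  5.01] T [-0.118 -0.313  0.058] w 0.0392 q [-0.232  1.072 -0.893  1.511  0.93   1.023  0.789]
```

>>> {"name": "jog_arm", "arguments": {
  "increments": [
    [0,0,-0.01,-0.1,0.3],
    [0,0,0,0,0.3]
  ]
}}

```text
t: 12.0
tool_pos: [0.5563, 0.3701, 0.0998]
orientation: [[-0.768, -0.64, 0.0], [-0.64, 0.768, -0.0], [0.0, -0.0, -1.0]]
force: [2.3, 1.6, -2.5]
width: 0.0395
```

```bash
python3 st.py
```

```text
t 12.00 tcp [0.5563 0.3701 0.0998] phi -2.4465 z [ 0. -0. -1.] F [ 2.29  1.6  -2.54] T [ 0.244 -0.602  0.047] w 0.0395 q [-0.225  1.079 -0.911  1.51   0.945  1.035  0.878]
```

>>> {"name": "jog_arm", "arguments": {
  "increments": [
    [0,0,-0.01,-0.1,0.3],
    [0,0,0,0,0.3]
  ]
}}

```text
t: 12.2
tool_pos: [0.5564, 0.3698, 0.0995]
orientation: [[-0.701, -0.713, -0.0], [-0.713, 0.701, -0.001], [0.001, -0.001, -1.0]]
force: [2.7, 1.4, -5.2]
width: 0.0392
```

```bash
python3 st.py
```

```text
t 12.20 tcp [0.5564 0.3698 0.0995] phi -2.3474 z [-0.    -0.001 -1.   ] F [ 2.74  1.39 -5.23] T [ 0.325 -0.861  0.012] w 0.0392 q [-0.218  1.087 -0.93   1.51   0.96   1.048  0.969]
```

>>> {"name": "jog_arm", "arguments": {
  "increments": [
    [0,0,0.2,0,0.3],
    [0,0,0.2,0,0.3],
    [0,0,0.15,0,0.3],
    [0,0,0,0,0.3]
  ]
}}

```text
t: 12.6
tool_pos: [0.5564, 0.3699, 0.0947]
orientation: [[-0.699, -0.715, 0.0], [-0.715, 0.699, -0.001], [0.001, -0.001, -1.0]]
force: [3.7, 0.4, -5.4]
width: 0.0391
```

```bash
python3 st.py
```

```text
t 12.60 tcp [0.5564 0.3699 0.0947] phi -2.3449 z [ 0.    -0.001 -1.   ] F [ 3.68  0.37 -5.43] T [ 0.018 -0.97  -0.037] w 0.0391 q [-0.22   1.093 -0.926  1.512  0.967  1.042  0.967]
```

>>> {"name": "jog_arm", "arguments": {
  "increments": [
    [0,0,0.1,0,0.3],
    [0,0,0,0,0.3]
  ]
}}

```text
t: 12.8
tool_pos: [0.5565, 0.3699, 0.0943]
orientation: [[-0.699, -0.716, 0.001], [-0.716, 0.699, -0.001], [0.0, -0.001, -1.0]]
force: [4.0, -1.9, -2.5]
width: 0.0391
```

```bash
python3 st.py
```

```text
t 12.80 tcp [0.5565 0.3699 0.0943] phi -2.3442 z [ 0.001 -0.001 -1.   ] F [ 3.97 -1.91 -2.52] T [-0.192 -1.044 -0.038] w 0.0391 q [-0.22   1.093 -0.926  1.512  0.968  1.041  0.967]
```

>>> {"name": "jog_arm", "arguments": {
  "increments": [
    [0,0,0.1,0,0.3],
    [0,0,0,0,0.3]
  ]
}}

```text
t: 13.0
tool_pos: [0.5564, 0.37, 0.094]
orientation: [[-0.698, -0.716, 0.001], [-0.716, 0.698, -0.001], [-0.0, -0.001, -1.0]]
force: [2.9, -3.6, 4.4]
width: 0.0389
```

```bash
python3 st.py; python3 - <<'E'
from knob import *
for n in ["wrist"]:
    f=bot.grab_frame(n);cv2.imwrite(f"pics/{n}10.png",f["color"][:,:,::-1])
    c=f["color"];V=c.min(2);w=(V>110).astype(np.uint8);print(blobs(c,w,(262,265,302,328),10))
E
```

```text
t 13.00 tcp [0.5564 0.37   0.094 ] phi -2.3440 z [ 0.001 -0.001 -1.   ] F [ 2.93 -3.64  4.4 ] T [-0.71  -0.849 -0.055] w 0.0389 q [-0.22   1.094 -0.926  1.513  0.968  1.041  0.966]
[(array([278.67, 297.73]), [275, 281, 9, 36, 256])]
```

View pics/wrist10.png

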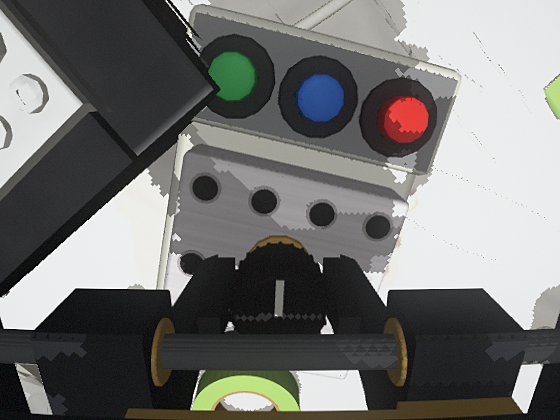

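>>> {"name": "jog_arm", "arguments": {
  "increments": [
    [0,0,0.005,0.06,0.3],
    [0,0,0.016,0.14,0.3],
    [0,0,0.016,0.14,0.3],
    [0,0,0.016,0.14,0.3],
    [0,0,0.016,0.14,0.3],
    [0,0,0.016,0.14,0.3],
    [0,0,0.016,0.14,0.3],
    [0,0,0.01,0.1,0.3],
    [0,0,0,0,0.3],
    [0,0,0,0,0.3]
  ]
}}

```text
t: 14.05
tool_pos: [0.5557, 0.3716, 0.0928]
orientation: [[-0.98, 0.198, 0.0], [0.198, 0.98, 0.002], [0.0, 0.002, -1.0]]
force: [2.2, -1.7, 4.7]
width: 0.0393
```

```bash
python3 st.py; python3 - <<'E'
from knob import *
for n in ["wrist"]:
    f=bot.grab_frame(n);cv2.imwrite(f"pics/{n}11.png",f["color"][:,:,::-1])
    c=f["color"];V=c.min(2);w=(V>110).astype(np.uint8);print(blobs(c,w,(262,265,302,328),10))
E
```

```text
t 14.05 tcp [0.5557 0.3716 0.0928] phi 2.9425 z [ 0.     0.002 -1.   ] F [ 2.17 -1.65  4.73] T [-0.257 -0.606 -0.047] w 0.0393 q [-0.3    1.03  -0.728  1.518  0.804  0.911  0.075]
[(array([279.97, 298.41]), [276, 282, 9, 35, 254])]
```

>>> {"name": "jog_arm", "arguments": {
  "increments": [
    [0,0,0.016,0.14,0.3],
    [0,0,0.016,0.14,0.3],
    [0,0,0.016,0.14,0.3],
    [0,0,0.016,0.14,0.3],
    [0,0,0.016,0.14,0.3],
    [0,0,0.016,0.14,0.3],
    [0,0,0.016,0.14,0.3],
    [0,0,0.016,0.14,0.3],
    [0,0,0.016,0.14,0.3],
    [0,0,0.016,0.14,0.3]
  ]
}}

```text
t: 15.1
tool_pos: [0.5578, 0.3731, 0.0914]
orientation: [[0.035, 0.999, 0.004], [0.999, -0.035, 0.006], [0.006, 0.004, -1.0]]
force: [6.6, 2.1, 1.4]
width: 0.0395
```

```bash
python3 st.py
```

```text
t 15.10 tcp [0.5578 0.3731 0.0914] phi 1.5363 z [ 0.004  0.006 -1.   ] F [6.64 2.12 1.44] T [ 0.363 -1.2    0.043] w 0.0395 q [-0.458  0.96  -0.389  1.525  0.474  0.744 -1.082]
```

>>> {"name": "jog_arm", "arguments": {
  "increments": [
    [0,0,0.017,0.14,0.3],
    [0,0,0.017,0.14,0.3],
    [0,0,0.017,0.14,0.3],
    [0,0,0.017,0.14,0.3],
    [0,0,0.017,0.14,0.3],
    [0,0,0.01,0.1,0.3],
    [0,0,0,0,0.3],
    [0,0,0,0,0.3]
  ]
}}

```text
t: 15.9
tool_pos: [0.5589, 0.3725, 0.0905]
orientation: [[0.738, 0.675, 0.006], [0.675, -0.738, 0.005], [0.008, 0.0, -1.0]]
force: [6.9, 1.9, 3.3]
width: 0.0397
```

```bash
python3 st.py; python3 - <<'E'
from knob import *
for n in ["wrist"]:
    f=bot.grab_frame(n);cv2.imwrite(f"pics/{n}12.png",f["color"][:,:,::-1])
    c=f["color"];V=c.min(2);w=(V>110).astype(np.uint8);print(blobs(c,w,(262,265,302,328),10))
E
```

```text
t 15.90 tcp [0.5589 0.3725 0.0905] phi 0.7410 z [ 0.006  0.005 -1.   ] F [6.95 1.93 3.31] T [ 0.137 -1.634 -0.015] w 0.0397 q [-0.563  0.942 -0.181  1.531  0.232  0.682 -1.68 ]
[(array([281.5 , 283.32]), [278, 279, 8, 11, 76]), (array([279.37, 309.82]), [276, 307, 9, 7, 38])]
```

View pics/wrist12.png

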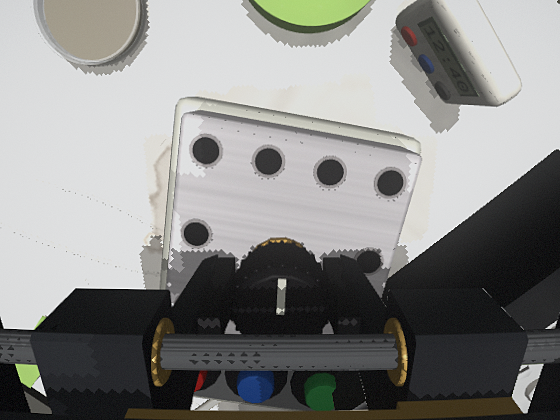

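>>> {"name": "jog_arm", "arguments": {
  "increments": [
    [0,0,0,0,0.5],
    [0,0,0,0,0.65],
    [0,0,0,0,0.65],
    [0,0,0,0,0.65]
  ]
}}

```text
t: 16.35
tool_pos: [0.5548, 0.3705, 0.0889]
orientation: [[0.738, 0.675, -0.002], [0.675, -0.738, -0.0], [-0.002, -0.001, -1.0]]
force: [0.1, 0.5, 0.4]
width: 0.0574
```

```bash
python3 st.py; python3 - <<'E'
from knob import *
for n in ["wrist"]:
    f=bot.grab_frame(n);cv2.imwrite(f"pics/{n}13.png",f["color"][:,:,::-1])
    c=f["color"];V=c.min(2);w=(V>110).astype(np.uint8);print(blobs(c,w,(262,265,302,328),10))
E
```

```text
t 16.35 tcp [0.5548 0.3705 0.0889] phi 0.7408 z [-0.002 -0.    -1.   ] F [0.1  0.49 0.4 ] T [ 0.004 -0.01   0.005] w 0.0574 q [-0.564  0.942 -0.182  1.536  0.231  0.686 -1.682]
[(array([286.27, 278.99]), [282, 271, 10, 18, 143])]
```

View pics/wrist13.png

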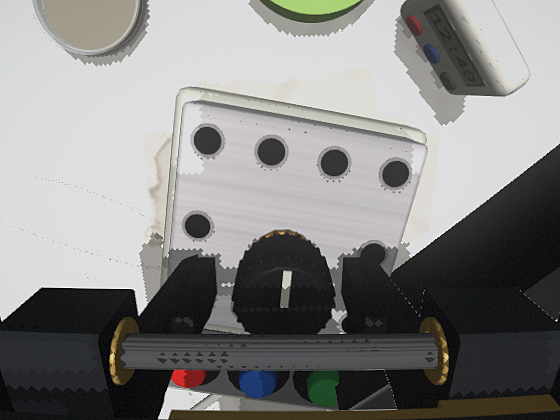

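>>> {"name": "jog_arm", "arguments": {
  "increments": [
    [0.3,0.18,-0.07,0,0.65],
    [0,0,0,-0.15,0.65],
    [0,0,0,-0.15,0.65],
    [0,0,0,-0.15,0.65],
    [0,0,0,-0.15,0.65],
    [0,0,0,-0.15,0.65],
    [0,0,0,-0.15,0.65],
    [0,0,0,-0.15,0.65],
    [0,0,0,-0.15,0.65],
    [0,0,0,-0.15,0.65]
  ]
}}

```text
t: 17.4
tool_pos: [0.5598, 0.371, 0.0902]
orientation: [[-0.501, 0.865, 0.0], [0.865, 0.501, -0.0], [-0.0, 0.0, -1.0]]
force: [-0.3, 0.2, 0.3]
width: 0.0574
```

```bash
python3 st.py
```

```text
t 17.40 tcp [0.5598 0.371  0.0902] phi 2.0956 z [ 0. -0. -1.] F [-0.33  0.17  0.33] T [-0.012 -0.097  0.09 ] w 0.0574 q [-0.386  0.99  -0.535  1.512  0.626  0.815 -0.635]
```

>>> {"name": "jog_arm", "arguments": {
  "increments": [
    [0,0,0,-0.15,0.65],
    [0,0,0,-0.15,0.65],
    [0,0,0,-0.15,0.65],
    [0,0,0,-0.15,0.65],
    [0,0,0,-0.15,0.65],
    [0,0,0,-0.15,0.65],
    [0,0,0,-0.15,0.65],
    [0,0,0,-0.15,0.65],
    [0,0,0,-0.15,0.65],
    [0,0,0,-0.15,0.65]
  ]
}}

```text
t: 18.4
tool_pos: [0.5599, 0.3708, 0.0901]
orientation: [[-0.899, -0.438, 0.0], [-0.438, 0.899, -0.001], [-0.0, -0.001, -1.0]]
force: [-0.5, -0.1, 0.3]
width: 0.057
```

>>> {"name": "jog_arm", "arguments": {
  "increments": [
    [0,0,0,-0.15,0.65],
    [0,0,0,-0.15,0.65],
    [0,0,0,0,0.65],
    [0,0,0,0,0.65]
  ]
}}

```text
t: 18.8
tool_pos: [0.5597, 0.371, 0.0901]
orientation: [[-0.736, -0.677, -0.0], [-0.677, 0.736, -0.0], [0.0, -0.0, -1.0]]
force: [0.7, 0.8, 0.1]
width: 0.0574
```

```bash
python3 st.py; python3 - <<'E'
from knob import *
for n in ["wrist"]:
    f=bot.grab_frame(n);cv2.imwrite(f"pics/{n}14.png",f["color"][:,:,::-1])
E
```

```text
t 18.80 tcp [0.5597 0.371  0.0901] phi -2.3974 z [-0. -0. -1.] F [0.71 0.82 0.08] T [ 0.087 -0.155  0.015] w 0.0574 q [-0.22   1.103 -0.928  1.502  0.973  1.044  0.918]
```

View pics/wrist14.png

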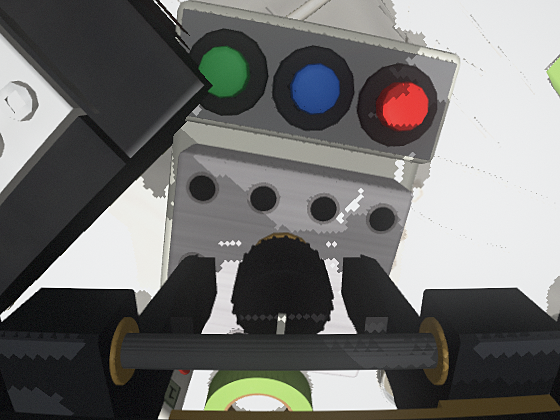

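>>> {"name": "jog_arm", "arguments": {
  "increments": [
    [0.1,0.1,0,0,0.5],
    [0,0,0,0,0.4],
    [0,0,0,0,0.3],
    [0,0,0,0,0.3],
    [0,0,0,0,0.3]
  ]
}}

```text
t: 19.35
tool_pos: [0.5579, 0.3712, 0.0903]
orientation: [[-0.733, -0.68, -0.0], [-0.68, 0.733, -0.0], [0.0, -0.0, -1.0]]
force: [-0.7, -0.7, 1.5]
width: 0.0392
```

```bash
python3 st.py
```

```text
t 19.35 tcp [0.5579 0.3712 0.0903] phi -2.3935 z [-0. -0. -1.] F [-0.69 -0.72  1.49] T [-0.024  0.028 -0.072] w 0.0392 q [-0.22   1.102 -0.928  1.507  0.974  1.042  0.917]
```

>>> {"name": "jog_arm", "arguments": {
  "increments": [
    [0,0,0.007,0.06,0.3],
    [0,0,0.016,0.14,0.3],
    [0,0,0.016,0.14,0.3],
    [0,0,0.016,0.14,0.3],
    [0,0,0.016,0.14,0.3],
    [0,0,0.016,0.14,0.3],
    [0,0,0.016,0.14,0.3],
    [0,0,0.016,0.14,0.3],
    [0,0,0.016,0.14,0.3],
    [0,0,0.016,0.14,0.3]
  ]
}}

```text
t: 20.35
tool_pos: [0.5579, 0.3714, 0.0889]
orientation: [[-0.838, 0.546, 0.0], [0.546, 0.838, 0.0], [0.0, 0.0, -1.0]]
force: [-0.7, 0.1, 0.9]
width: 0.0393
```

```bash
python3 st.py
```

```text
t 20.35 tcp [0.5579 0.3714 0.0889] phi 2.5643 z [ 0.  0. -1.] F [-0.75  0.11  0.85] T [ 0.009 -0.04   0.021] w 0.0393 q [-0.33   1.019 -0.658  1.514  0.747  0.873 -0.259]
```

>>> {"name": "jog_arm", "arguments": {
  "increments": [
    [0,0,0.016,0.14,0.3],
    [0,0,0.016,0.14,0.3],
    [0,0,0.016,0.14,0.3],
    [0,0,0.016,0.14,0.3],
    [0,0,0.016,0.14,0.3],
    [0,0,0.016,0.14,0.3],
    [0,0,0.016,0.14,0.3],
    [0,0,0.016,0.14,0.3],
    [0,0,0,0,0.3],
    [0,0,0,0,0.3]
  ]
}}

```text
t: 21.35
tool_pos: [0.5582, 0.3716, 0.0876]
orientation: [[0.117, 0.993, 0.001], [0.993, -0.117, 0.0], [0.001, 0.001, -1.0]]
force: [0.3, -0.2, 1.6]
width: 0.0391
```

```bash
python3 st.py; python3 - <<'E'
from knob import *
for n in ["wrist"]:
    f=bot.grab_frame(n);cv2.imwrite(f"pics/{n}15.png",f["color"][:,:,::-1])
E
```

```text
t 21.35 tcp [0.5582 0.3716 0.0876] phi 1.4531 z [ 0.001  0.    -1.   ] F [ 0.34 -0.21  1.6 ] T [ 0.006 -0.184 -0.058] w 0.0391 q [-0.459  0.967 -0.386  1.522  0.474  0.747 -1.164]
```

View pics/wrist15.png

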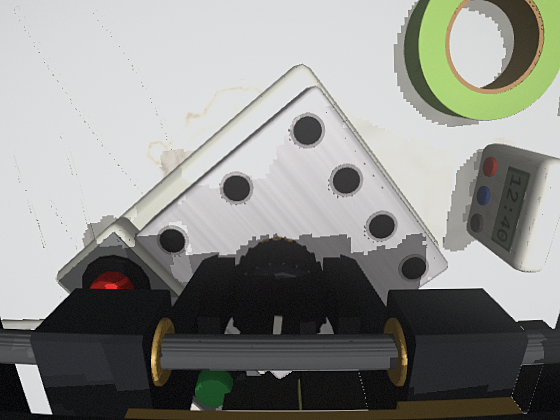

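>>> {"name": "jog_arm", "arguments": {
  "increments": [
    [0,0,0.016,0.14,0.3],
    [0,0,0.016,0.14,0.3],
    [0,0,0.016,0.14,0.3],
    [0,0,0.016,0.14,0.3],
    [0,0,0.012,0.1,0.3],
    [0,0,0.006,0.06,0.3],
    [0,0,0,0,0.3],
    [0,0,0,0,0.3],
    [0,0,0,0,0.3]
  ]
}}

```text
t: 22.3
tool_pos: [0.5583, 0.3713, 0.0868]
orientation: [[0.744, 0.668, 0.0], [0.668, -0.744, 0.001], [0.001, -0.0, -1.0]]
force: [0.8, 0.2, 1.1]
width: 0.0393
```

```bash
python3 st.py; python3 - <<'E'
from knob import *
for n in ["wrist","top","scene"]:
    f=bot.grab_frame(n);cv2.imwrite(f"pics/{n}16.png",f["color"][:,:,::-1])
f=bot.grab_frame("scene");cv2.imwrite("pics/s16.png",cv2.resize(f["color"][140:300,140:400,::-1],None,fx=3,fy=3))
E
python3 st.py
```

```text
t 22.30 tcp [0.5583 0.3713 0.0868] phi 0.7313 z [ 0.     0.001 -1.   ] F [0.82 0.19 1.09] T [-0.009 -0.273 -0.113] w 0.0393 q [-0.553  0.949 -0.199  1.528  0.256  0.69  -1.708]
t 22.50 tcp [0.5583 0.3714 0.0868] phi 0.7303 z [ 0.001  0.001 -1.   ] F [2.36 0.35 1.96] T [ 0.092 -0.355 -0.   ] w 0.0391 q [-0.553  0.949 -0.199  1.528  0.255  0.69  -1.709]
```

View pics/wrist16.png

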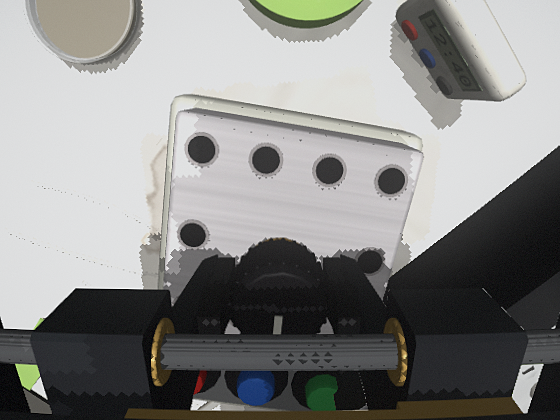

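View pics/s16.png

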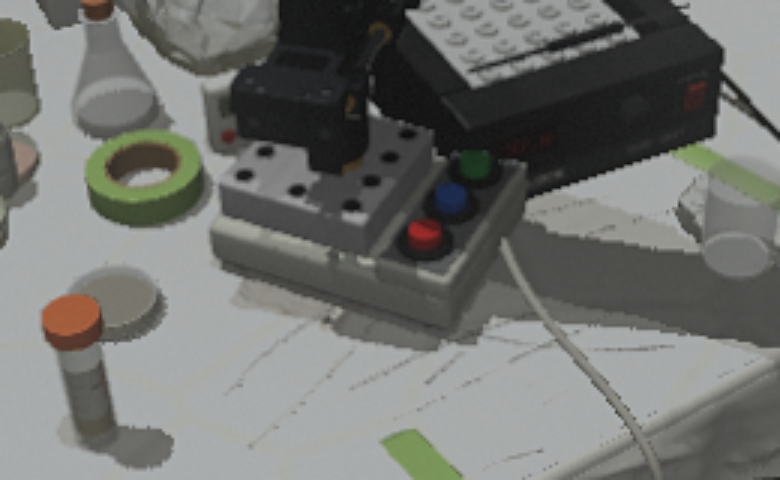

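View pics/top16.png

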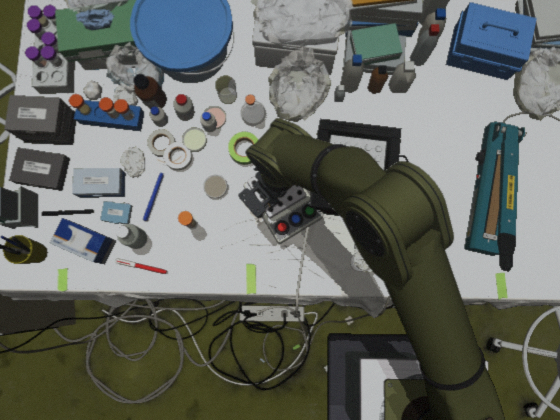

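```bash
python3 - <<'E'
from knob import *
f=bot.grab_frame("scene");print(blobs(f["color"],masks(f["color"])["orange"],(145,230,185,260)))
a=cv2.imread("pics/scene0.png");b=f["color"][:,:,::-1]
for n,(x0,y0,x1,y1) in dict(dish=(160,225,195,252),beaker=(364,190,408,236)).items():
    print(n,np.abs(a[y0:y1,x0:x1].astype(int)-b[y0:y1,x0:x1]).mean(), cv2.phaseCorrelate(np.float32(a[y0:y1,x0:x1].mean(2)),np.float32(b[y0:y1,x0:x1].mean(2))))
E
python3 st.py
```

```text
[(array([162.92, 245.84]), [154, 238, 19, 18, 243])]
dish 9.97389770723104 ((0.06277097052727854, 0.5437820663684558), 1.0037860855644132)
beaker 15.50576416337286 ((0.4644130243974942, 0.23630847922373377), 0.7265638317222949)
t 22.55 tcp [0.5583 0.3713 0.0867] phi 0.7302 z [ 0.  0. -1.] F [ 2.16 -0.02  1.68] T [ 0.082 -0.327  0.002] w 0.0390 q [-0.553  0.949 -0.199  1.528  0.255  0.69  -1.709]
```

```bash
python3 -c "
from workcell import bot
print(bot.close_job())"
```

```text
the job is handed in; nothing more can be done
None
```

The job is done as asked and handed in at about 22.6 s of robot time. It reports no verdict, so the results below are my own checks.

- **Keys:** I pressed red and then blue, each until the fingertips stood at about 62 mm, which is full travel. The forces were 17 N and 15 N. Both keys came back up, and green was not touched.
- **Finding the thread:** I gripped the knob and turned it backward. The vertical force flipped from +5 N to about −5 N after roughly 0.55 rad, so the thread start had been passed. I had sent two 0.1 rad steps together, so the screw went about 0.1–0.2 rad past the start before I stopped. Lowering the hand then took it down until the thread carried it again, about 6.5 mm below where it started.
- **Forward turn:** I turned the screw about 6.36 rad clockwise in two strokes, with one regrip. That puts it about 6.2 rad past the thread start, give or take 0.05. The extra 0.08 rad over a full turn was a compromise, as the exact start angle is only known to about 0.05 rad.
- **Last checks:**
  - The hand came down 7.2 mm over the turn, against 7.1 mm expected.
  - The white line stayed aligned with the gripper, so I saw no slip. It returned to within about 0.1 rad of where it was at the drop.
  - The knob is still gripped at 39 mm opening with about 3 N on the wrist.
- **Bystanders:** The tube's cap moved less than 0.4 pixel in the scene view. The dish and beaker shifted about half a pixel, but those two readings are weaker because the arm's shadow changed the lighting there.
- **Disagreement:** Two wrist views put the knob centre 3–5 mm apart along x. In the first stroke this gave up to 7 N of side force. I re-centred at the regrip, and it then stayed near 2 N.

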